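# Swipe the pump console up to full speed

### The job

Bring the circulation pump up to full speed on its touch console: put the closed fingertips on the light-blue curved strip at the end beside the green mark, press it down a little, and slide lightly along the curve to the other end, beside the orange mark, without lifting off on the way and without ever pushing the strip down to its stop. Finish with the fingertips still resting on the orange end, holding the strip slightly pressed. Leave the wash bottle, the beaker, the vial and the red stop button alone.

Things in the scene. Friction and masses are not known exactly. Their poses are not given: they have to be found in the camera images.
- console: pump control console, a fixed light-grey box 260 x 320 x 70 mm (its x, y, z) with a level top 70 mm above the table; origin on the table, 20 mm nearer its front (-x) face than the middle of the box; z up, -x towards the operator, y along its width. The centre line of the blue strip is an arc of radius 110 mm about the point (x 80, y 0 mm) of this frame, bulging towards -x, from 50 degrees on the one side of the -x direction to 50 degrees on the other
- strip_left_end (a point): point on the centre line of the blue strip, on its top face when not pressed (82 mm above the table): its end on the console's +y side (x 9, y 84 mm in the console's frame)
- strip_left_quarter (a point): point on the centre line of the blue strip, on its top face when not pressed (82 mm above the table): a quarter of the way from the +y end (x -20, y 46 mm)
- strip_middle (a point): point on the centre line of the blue strip, on its top face when not pressed (82 mm above the table): its middle (x -30, y 0 mm)
- strip_right_quarter (a point): point on the centre line of the blue strip, on its top face when not pressed (82 mm above the table): a quarter of the way from the -y end (x -20, y -46 mm)
- strip_right_end (a point): point on the centre line of the blue strip, on its top face when not pressed (82 mm above the table): its end on the console's -y side (x 9, y -84 mm)
- strip (a joint): how far the strip is pressed down, m: 0 up, 0.007 at its stop. The strip is light blue, 20 mm wide, 192 mm long along the arc, standing 12 mm above the console's top; it sinks level as a whole on soft springs, about 1 N to start, 0.9 N more per mm, and springs back up when let go
- green_mark: green disc, 20 mm across and 3 mm thick, on the console's top just beyond one end of the strip (19 mm from that end); origin at the centre of its underside. Which end it is at varies
- orange_mark: orange disc of the same size and place at the other end of the strip
- stop (a joint): the red stop button (26 mm across, its top 21 mm above the console's top, in a round yellow housing 42 mm across and 12 mm high, centred at x -75, y -120 mm of the console's frame): how far it is pressed, m; 0 up, 0.005 fully down; leave it alone
- wash_bottle: loose white wash bottle beside the console, 68 mm across, 190 mm high with its spout; origin at the centre of its underside; leave it alone
- beaker: loose clear plastic beaker on the other side of the console, 64 mm across, 85 mm high; origin at the centre of its underside; leave it alone
- vial: loose small sample jar, 26 mm across, 50 mm high, black cap, standing on the console's top on the inner side of the curve; origin at the centre of its underside; leave it alone

How it is judged (in metres and radians):
On the way, in this order (a step that is already met when the one before it is completed fails the run):
1. the strip is pressed at its green end (value of joint strip above 0.0008 m and horizontal distance between the grasp point and green_mark below 0.04 m), for 0.1 s.
2. the fingertips, pressing the strip, pass the quarter point nearer the green mark (value of joint strip above 0.0008 m and ((horizontal distance between the grasp point and strip_left_quarter below 0.02 m and horizontal distance between strip_left_quarter and green_mark below 0.09 m) or (horizontal distance between the grasp point and strip_right_quarter below 0.02 m and horizontal distance between strip_right_quarter and green_mark below 0.09 m))), for 0.1 s.
3. they pass its middle (value of joint strip above 0.0008 m and horizontal distance between the grasp point and strip_middle below 0.02 m), for 0.1 s.
4. they pass the quarter point nearer the orange mark (value of joint strip above 0.0008 m and ((horizontal distance between the grasp point and strip_left_quarter below 0.02 m and horizontal distance between strip_left_quarter and orange_mark below 0.09 m) or (horizontal distance between the grasp point and strip_right_quarter below 0.02 m and horizontal distance between strip_right_quarter and orange_mark below 0.09 m))), for 0.1 s.
5. they arrive at the orange end (value of joint strip above 0.0008 m and horizontal distance between the grasp point and orange_mark below 0.04 m), for 0.1 s.
At the end, for the whole second after the job is handed in: the fingertips rest at the orange end of the strip (within 40 mm of the centre of the orange mark, seen from above) with the strip pressed between 0.8 and 6.4 mm; the stop button is up (all of step 5 and value of joint strip below 0.0064 m and contact force between the fingers and anything else above 0.5 N and value of joint stop below 0.001 m); the arm keeps its last pose, push and grip.
It fails at once if the strip is pushed down to its stop (7 mm) (value of joint strip above 0.0067 m).
It fails at once if the fingertips are lifted off, or put down, over the middle part of the strip (within about 11 mm above it with the strip not pressed) (value of joint strip below 0.0003 m and y of the grasp point in the frame of console between -0.045 and 0.045 m and x of the grasp point in the frame of console between -0.05 and 0.01 m and z of the grasp point in the frame of console below 0.112 m).
It fails at once if the stop button is pressed (value of joint stop above 0.0025 m).
It fails at once if the wash bottle, the beaker or the vial is moved more than 15 mm or tipped (distance of any of wash_bottle, beaker, vial from where it was at the start of the episode above 0.015 m or angle between any of wash_bottle, beaker, vial's own z axis and vertical above 0.3 rad).
It also fails if it takes over 48 s, if anything falls off the work surface, if the arm or the gripper's body presses on something with over 40 N, if the wrist force passes 120 N, or if a joint passes its speed limit or range.

### The arm

A 6-joint arm with a two-finger parallel gripper is mounted at the origin on the work surface. World frame = base frame: x ahead of the robot, y to its left, z up, the work surface at z = 0. Lengths are in mm, angles in rad, forces in N, time in s.
With the tool pointing down it reaches from about 425 to 950 mm from the base axis. Payload 14.7 kg.
Tool frame: the origin (TCP) lies at the very end of the fingers, on their centre line; the grasp point (between the pads) lies 19 mm behind it (pinch_z is the z of the grasp point in the tool frame, in mm); z points along the fingers, y is the line along which they close (so a half turn about z gives the same grasp; the last joint's range is limited). The gripper opens to 85 mm and grips with 20 to 120 N. Pads are 22 mm wide; open, the fingers measure 114 mm over their backs; the gripper's body (76 mm by 85 mm) begins 54 mm behind the grasp point. The pads swing forward as they close: fully open they stand 13 mm farther back than shut.
Start: joints at [1.181, 0.48, 1.596, -0, 1.065, -0.047], TCP at [218.457, 612.184, 231.297] pointing down, gripper open.
Joint ranges: [-2.75, 2.75], [-0.82, 2.05], [0.23, 2.67], [-1.56, 4.7], [0.09, 2.69], [-2.92, 2.92]. Speed limits (rad/s): [1.89, 1.89, 2.39, 3.01, 3.01, 3.01].

### API

Orientations are given as a rotation vector (axis times angle).
In Python, from workcell import state, camera, hand_in, pinch_z gives the robot as it stands.
- The arm moves only by the tool play_rows, never from a script. Its argument "deltas" is a list of rows, each a list of 5 numbers: the shift along the world's x, y, z in units of 25 cm (1.0 is 25 cm), then the turn about the world's z in units of 90 degrees (1.0 is 90 degrees), then the gripper command: -1 is shut, 1 is fully open, values between are in proportion. In form: [[dx, dy, dz, turn, fingers], ...]. A call has exactly 5 rows; each row is the pose to reach, as a shift and turn from the pose commanded when the call began; what a row does not reach only later rows make up. A row lasts 1/10 s, in which the tool goes at most 50 mm and 8.59 degrees, less where a joint would pass 70% of its speed; a pose out of reach is approached as far as the arm can. A call with a number of a shift or a turn outside -1 to 1 is refused whole. A call with a gripper value outside its range is refused whole. The fingers move at their own pace and stop on an object; the grip force is fixed at half the most. Time passes only in rows, so rows that repeat a pose let the fingers close, or fill a call up. It gives the time, the measured TCP pose, the force, the opening and the grip force at its end, in the units of the state.
- state(): the state, without advancing time (a new reading comes with each control period).
- camera(name): name is "scene" or "top"; returns a dict with "color" (400x640x3 uint8, red, green, blue), "depth" (400x640 float32, mm along the optical axis (not along the pixel's ray), 0 where there is no reading), "vfov" (degrees; the focal length in pixels is half the picture's height over the tangent of half this angle, whatever the lens; pixels are square), "cx", "cy" (the principal point, pixels), "D" ([k1, k2, p1, p2, k3] as OpenCV has them; the pictures are not rectified), "xyz" and "orientation" of the camera in the world. Camera axes: x right, y down, z forward; pixel columns grow to the right and rows downward; lengths in mm; the calibration is good to about 2 mm. A picture is of the moment at which its call begins.
- hand_in(): hands the job in; it is judged then, once.
The state is a dict: "t": time; "joint_positions": joint angles; "dq": joint speeds; "joint_torque": joint torques, N m; "position": TCP position; "ee_rot": TCP orientation; "contact_force": force on the tool from outside, world axes, zero at the start; "wrist_torque": the same for the moment, N m; "gripper_width": finger opening in mm; "grasp_force": force on a finger pad.
Only numpy, scipy, OpenCV 4.12 (cv2) and the standard library are available. Lean on these libraries where they do the work, as an engineer would, in place of code of your own. Each camera call takes 0.05 s, during which the arm holds its last target. There are 200 camera calls.

## Working session

There is one attempt and no reset: what is moved stays moved. The work goes in short steps, Python scripts to look and compute and a tool call to move; the robot and the scene stay as the last step left them, time stands still between calls to the robot, and variables do not carry over. Pictures are saved under pics/ and viewed, at most 10 in all, crops included, and the job is handed in when it is done.

Besides the shell and the picture viewer there is one more tool, called after ">>>" as a command line: name --pt "numbers of a row" for each row, then --argument value for the rest. play_rows: Moves the arm, as the interface text tells. Shifts and turns lie within -1 to 1; 1 stands for 25 cm of shift or 90 degrees of turn. Its arguments: {"type":"object","properties":{"deltas":{"type":"array","items":{"type":"array","items":{"type":"number"}}}},"required":["deltas"]}

```bash
mkdir -p pics; python3 - <<'E'
from workcell import state,camera,pinch_z
import cv2,numpy as np
print(pinch_z if not callable(pinch_z) else pinch_z(),state())
for n in("scene","top"):
    c=camera(n); cv2.imwrite(f"pics/{n}0.png",c["color"][...,::-1]); np.save(f"{n}.npy",c,allow_pickle=True)
    print({k:v for k,v in c.items() if k not in("color","depth")})
E
```

```text
-18.700000000000003 {'t': 0.0, 'joint_positions': array([ 1.18139069e+00,  4.80831693e-01,  1.59688131e+00,  1.06624346e-05,
        1.06510010e+00, -4.66191075e-02]), 'dq': array([-0.00032552, -0.00014289,  0.00028451, -0.0011785 ,  0.00049248,
        0.00154935]), 'joint_torque': array([-1.18704338e-03, -9.50663924e+01, -4.30168569e+01, -5.15719730e-04,
        1.31782753e-02,  3.28636702e-05]), 'position': array([218.30300637, 611.80074768, 230.66971484]), 'ee_rot': array([-5.35776816e-01, -3.09529133e+00,  1.86835853e-03]), 'contact_force': array([0.44750699, 0.67261351, 0.02629239]), 'wrist_torque': array([-0.02057549,  0.08263676, -0.02096965]), 'grasp_force': 0.0, 'gripper_width': 85.64319985706899}
{'vfov': 50.10268072407096, 'cx': 322.99256412752703, 'cy': 203.97389107564717, 'D': array([-0.01674336,  0.        ,  0.        ,  0.        ,  0.        ]), 'xyz': array([1361.94715794,  374.06716547,  584.72084524]), 'orientation': array([-1.34968772, -1.93877705,  1.09499268])}
{'vfov': 50.24066733604348, 'cx': 310.60570495021915, 'cy': 201.2449137821615, 'D': array([0.02791439, 0.        , 0.        , 0.        , 0.        ]), 'xyz': array([ 393.4106504 ,   70.76295406, 1064.22873997]), 'orientation': array([-2.0959608 ,  2.15806101, -0.18491218])}
```

View pics/scene0.png

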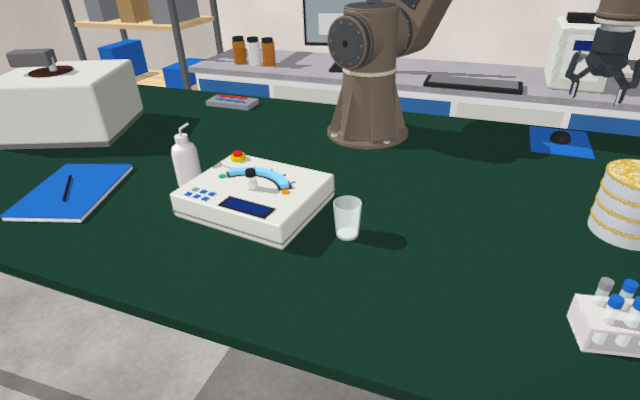

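View pics/top0.png

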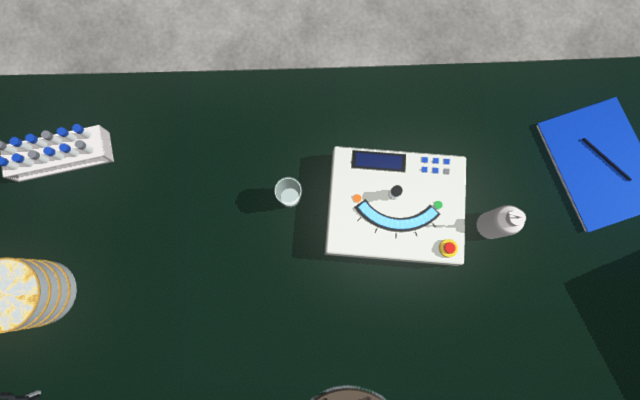

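The top view shows the console with the orange mark at (357,198), the green mark at (438,205), the vial at (397,190), the stop button at (448,248), the beaker at (288,191) and the bottle at (500,222). Green is at the −y end. The scene view agrees. Next I'll measure these positions.

```bash
cat > h.py <<'E'
import cv2,numpy as np
from scipy.spatial.transform import Rotation as R
def ray(c,px):
    f=200/np.tan(np.radians(c["vfov"]/2));K=np.array([[f,0,c["cx"]],[0,f,c["cy"]],[0,0,1]])
    p=cv2.undistortPoints(np.float64(px).reshape(-1,1,2),K,c["D"]).reshape(-1,2)
    return R.from_rotvec(c["orientation"]).apply(np.c_[p,np.ones(len(p))])
def onz(c,px,z):
    d=ray(c,px); return c["xyz"]+d*((z-c["xyz"][2])/d[:,2])[:,None]
def tri(c1,p1,c2,p2):
    a,b=ray(c1,[p1])[0],ray(c2,[p2])[0]
    s=np.linalg.lstsq(np.c_[a,-b],c2["xyz"]-c1["xyz"],rcond=None)[0]
    P,Q=c1["xyz"]+s[0]*a,c2["xyz"]+s[1]*b
    return (P+Q)/2,np.linalg.norm(P-Q)
H={"green":((45,120,90),(75,255,255)),"orange":((8,150,150),(18,255,255)),"red":((0,180,100),(5,255,255)),"strip":((90,60,150),(105,200,255))}
ROI={"top":(335,145,465,262),"scene":(180,145,330,240)}
def mask(c,n,cam):
    m=cv2.inRange(cv2.cvtColor(c["color"],cv2.COLOR_RGB2HSV),*H[n]); x0,y0,x1,y1=ROI[cam]
    o=np.zeros_like(m);o[y0:y1,x0:x1]=m[y0:y1,x0:x1]
    k,l,s,ce=cv2.connectedComponentsWithStats(o); i=1+np.argmax(s[1:,4]); return l==i,ce[i],s[i]
E
python3 - <<'E'
from h import *
from scipy.optimize import least_squares
t,s=[np.load(n+".npy",allow_pickle=True).item() for n in("top","scene")]
for n,z in(("green",73),("orange",73),("red",91)):
    a,b=mask(t,n,"top"),mask(s,n,"scene"); print(n,a[1:],b[1:],tri(t,a[1],s,b[1]),onz(t,[a[1]],z),onz(s,[b[1]],z))
for c,cam in((t,"top"),(s,"scene")):
    m,ce,st=mask(c,"strip",cam); v,u=np.nonzero(m); P=onz(c,np.c_[u,v],82)[:,:2]
    r=least_squares(lambda q:np.hypot(*(P-q[:2]).T)-q[2],[500,-60,110],loss="soft_l1",f_scale=5).x
    d=P-r[:2]; a=np.degrees(np.arctan2(-d[:,1],-d[:,0])); print(cam,st,r,np.percentile(a,[0.5,99.5]),np.percentile(np.hypot(*d.T),[1,99]))
    # depth check of height
    dr=ray(c,np.c_[u,v]);Z=c["xyz"][2]+dr[:,2]*c["depth"][v,u];print("h",np.median(Z))
m=cv2.inRange(t["color"],(200,200,190),(255,255,255));k,l,S,ce=cv2.connectedComponentsWithStats(m[:, :])
i=l[230,345];cn=np.argwhere(l==i)[:,::-1].astype(np.float32)
bx=cv2.boxPoints(cv2.minAreaRect(cn));q=onz(t,bx,70)[:,:2];print(bx,q,[np.linalg.norm(q[i]-q[i-1]) for i in range(4)],np.degrees(np.arctan2(*(q-np.roll(q,1,0)).T[::-1])))
E
```

```text
green (array([437.94736842, 204.34210526]), array([435, 201,   7,   7,  38], dtype=int32)) (array([222.10526316, 175.68421053]), array([219, 174,   7,   4,  19], dtype=int32)) (array([ 554.84827676, -227.65787866,   70.45914878]), np.float64(0.07210880122357372)) [[ 554.41835287 -226.86098066   73.        ]] [[ 558.83302766 -224.72878953   73.        ]]
orange (array([356.76923077, 197.84615385]), array([354, 195,   7,   7,  39], dtype=int32)) (array([236.18181818, 155.36363636]), array([232, 153,  10,   4,  11], dtype=int32)) (array([590.51119083, -80.59961571, 160.67224298]), np.float64(120.22634727379452)) [[575.59924874 -37.48118438  73.        ]] [[ 442.2657964  -252.94486319   73.        ]]
red (array([452.25, 250.  ]), array([451, 248,   4,   5,   8], dtype=int32)) (array([237.20512821, 152.92307692]), array([233, 151,   9,   5,  39], dtype=int32)) (array([ 446.17950399, -246.69041889,   83.34143402]), np.float64(1.573480800547669)) [[ 446.10499577 -244.95784074   91.        ]] [[ 460.27124396 -236.25538841   91.        ]]
top [358 202  80  27 816] [-9692021.27827781  1066379.0244433   9751042.89702225] [173.72027164 173.72130756] [9751021.63740085 9751073.81412571]
h 81.82469299556686
scene [254 167  35  22 315] [-1004225.16940316   519865.97649748  1131327.3434985 ] [152.63506634 152.64210769] [1131306.67375872 1131346.95264079]
h 81.4933427943983
[[326.4771  253.18356]
 [334.74115 146.66959]
 [471.127   157.25125]
 [462.86298 263.76523]] [[ 447.99826361   38.49231383]
 [ 703.65492497    9.47914633]
 [ 666.8362201  -315.82831047]
 [ 415.26034937 -273.1032292 ]] [np.float64(313.3106341370791), np.float64(257.2976727236634), np.float64(327.3844200374096), np.float64(255.1780776380439)] [ 84.00220009  -6.47450526 -96.45732877 170.36143246]
```

```bash
python3 - <<'E'
from h import *
from scipy.optimize import least_squares
t,s=[np.load(n+".npy",allow_pickle=True).item() for n in("top","scene")]
ROI["scene"]=(260,180,330,240)
b=mask(s,"orange","scene");o=tri(t,mask(t,"orange","top")[1],s,b[1]);ROI["scene"]=(180,145,330,240)
g=tri(t,mask(t,"green","top")[1],s,mask(s,"green","scene")[1])
print("orange",b[1:],o,"green",g)
G,O=[onz(t,[mask(t,n,"top")[1]],73)[0,:2] for n in("green","orange")]
y=(O-G)/np.linalg.norm(O-G);x=np.array([y[1],-y[0]]);C=(G+O)/2+x*55.2;org=C-80*x
print("dist",np.linalg.norm(O-G),"yaw",np.degrees(np.arctan2(*x[::-1])),"arc centre",C,"origin",org)
for c,cam in((t,"top"),(s,"scene")):
    m,_,st=mask(c,"strip",cam); v,u=np.nonzero(m); P=onz(c,np.c_[u,v],82)[:,:2]
    r=least_squares(lambda q:np.hypot(*(P-q).T)-110,C).x; d=P-r
    a=np.degrees(np.arctan2(d@y,-d@x)); print(cam,r,np.percentile(a,[.5,50,99.5]),np.percentile(np.hypot(*d.T),[1,99]))
for n,p in(("stop",(-75,-120)),): print(n,org+p[0]*x+p[1]*y)
m=cv2.inRange(t["color"],(0,0,0),(60,60,60))[180:202,385:410];v,u=np.nonzero(m);print("vial",onz(t,[[u.mean()+385,v.mean()+180]],120),len(u))
for a in np.arange(-60,61,10):
    q=C+110*(-np.cos(np.radians(a))*x+np.sin(np.radians(a))*y);print(a,q.round(1))
E
```

```text
orange (array([284.85714286, 189.28571429]), array([282, 189,   6,   2,   7], dtype=int32)) (array([575.38514675, -38.07574176,  76.44496228]), np.float64(2.0841857301425053)) green (array([ 554.84827676, -227.65787866,   70.45914878]), np.float64(0.07210880122357372))
dist 190.56058770772748 yaw -6.381638449210265 arc centre [ 619.866759   -138.30658759] origin [ 540.36247176 -129.41455125]
top [ 619.48912229 -138.2075604 ] [-5.07235817e+01 -2.54319138e-02  5.01707833e+01] [ 98.59710226 120.75983129]
scene [ 628.78167124 -137.23158743] [-16.10505616  19.08034813  56.51474807] [ 91.08815508 125.44201786]
stop [ 452.48914797 -240.33469805]
vial [[nan nan nan]] 0
-60 [ 554.6 -226.9]
-50 [ 540.2 -214.2]
-40 [ 528.3 -199.2]
-30 [ 519.1 -182.4]
-20 [ 513.  -164.2]
-10 [ 510.1 -145.2]
0 [ 510.5 -126.1]
10 [ 514.3 -107.3]
20 [521.3 -89.4]
30 [531.3 -73.1]
40 [544.  -58.7]
50 [559.  -46.7]
60 [575.8 -37.5]<stdin>:16: RuntimeWarning: Mean of empty slice.
  ret = ret.dtype.type(ret / rcount)
```

The arc fit and the mark spacing (190.6 mm, 190.3 mm expected) agree, and green is at the −y end. I'll move towards a point above the green end with the fingers shut.

>>> play_rows --pt "0.12 -0.16 0.02 0 -1" --pt "0.24 -0.32 0.04 0 -1" --pt "0.36 -0.48 0.06 0 -1" --pt "0.48 -0.64 0.08 0 -1" --pt "0.6 -0.8 0.1 0 -1"

```text
t: 0.6
position: [368.4, 411.4, 256.2]
ee_rot: [-0.535, -3.095, 0.001]
contact_force: [0.8, 0.5, -0.2]
gripper_width: 12.5
grasp_force: 0.0
```

>>> play_rows --pt "0.08 -0.17 0.0 0 -1" --pt "0.16 -0.34 0.0 0 -1" --pt "0.24 -0.51 0.0 0 -1" --pt "0.32 -0.68 0.0 0 -1" --pt "0.4 -0.85 0.0 0 -1"

```text
t: 1.1
position: [468.1, 198.8, 256.1]
ee_rot: [-0.536, -3.095, 0.0]
contact_force: [0.4, 0.6, 0.7]
gripper_width: 0.5
grasp_force: 0.0
```

>>> play_rows --pt "0.04 -0.18 0 0 -1" --pt "0.08 -0.36 0 0 -1" --pt "0.12 -0.54 0 0 -1" --pt "0.16 -0.72 0 0 -1" --pt "0.2 -0.9 0 0 -1"

```text
t: 1.6
position: [517.6, -26.2, 256.1]
ee_rot: [-0.536, -3.095, -0.0]
contact_force: [0.7, -0.1, 0.3]
gripper_width: 0.3
grasp_force: 0.0
```

>>> play_rows --pt "0.02 -0.18 0 0 -1" --pt "0.04 -0.36 0 0 -1" --pt "0.06 -0.54 0 0 -1" --pt "0.078 -0.74 0 0 -1" --pt "0.078 -0.74 0 0 -1"

```text
t: 2.1
position: [537.5, -214.7, 255.9]
ee_rot: [0.542, 3.094, -0.002]
contact_force: [0.7, 0.3, 0.7]
gripper_width: -0.2
grasp_force: 0.0
```

>>> play_rows --pt "0 0 -0.12 0 -1" --pt "0 0 -0.24 0 -1" --pt "0 0 -0.36 0 -1" --pt "0 0 -0.5 0 -1" --pt "0 0 -0.5 0 -1"

```text
t: 2.6
position: [534.5, -208.0, 127.4]
ee_rot: [-0.535, -3.089, -0.003]
contact_force: [0.4, -0.1, -0.2]
gripper_width: -0.4
grasp_force: 0.0
```

```bash
python3 - <<'E'
from workcell import state,camera
import cv2,numpy as np
for n,(x0,y0,x1,y1) in(("top",(260,120,540,280)),("scene",(130,60,400,260))):
    c=camera(n); im=c["color"][y0:y1,x0:x1,::-1]; cv2.imwrite(f"pics/{n}1.png",cv2.resize(im,None,fx=2.5,fy=2.5,interpolation=2))
    st=state();print(st["t"],st["position"],st["contact_force"],st["dq"].round(3))
E
python3 -c "
import cv2,numpy as np
a,b=cv2.imread('pics/top1.png'),cv2.imread('pics/scene1.png')
a=cv2.resize(a,(500,285));b=cv2.resize(b,(400,296));o=np.zeros((585,500,3),np.uint8);o[:285]=a;o[287:583,:400]=b;cv2.imwrite('pics/both1.png',o)"
```

```text
2.65 [ 535.76905597 -208.50503853  129.67801918] [-0.48226599  0.12571319  0.45392479] [-0.001 -0.046 -0.046 -0.     0.027  0.   ]
2.7 [ 537.015084   -209.07795772  131.33889859] [ 0.2584804  -0.82689754  0.73699793] [ 0.    -0.031 -0.026  0.001  0.004 -0.001]
```

View pics/both1.png

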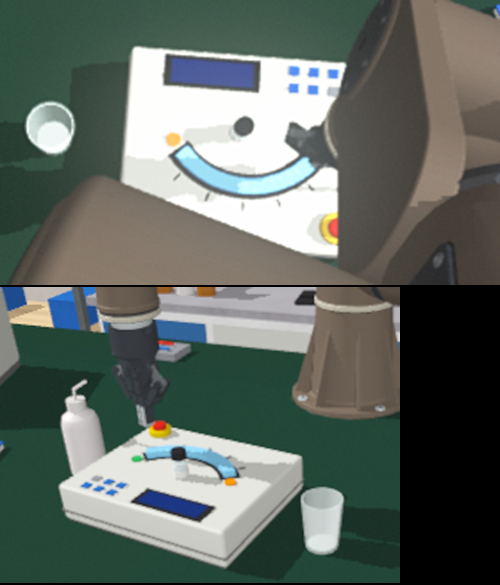

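The top view shows the fingers over the green end at (300,135) of the crop, clear of the stop button and the vial. The arm is slow to settle after braking, so I'll descend gently.

>>> play_rows --pt "0 0 -0.03 0 -1" --pt "0 0 -0.07 0 -1" --pt "0 0 -0.11 0 -1" --pt "0 0 -0.14 0 -1" --pt "0 0 -0.16 0 -1"

```text
t: 3.2
position: [536.9, -209.2, 90.3]
ee_rot: [-0.536, -3.095, -0.0]
contact_force: [0.1, 0.5, 0.1]
gripper_width: -0.2
grasp_force: 0.0
```

>>> play_rows --pt "0 0 0 0 -1" --pt "0 0 0 0 -1" --pt "0 0 0 0 -1" --pt "0 0 0 0 -1" --pt "0 0 0 0 -1"

```text
t: 3.7
position: [537.4, -209.4, 91.4]
ee_rot: [0.536, 3.095, -0.0]
contact_force: [0.1, 0.5, -1.1]
gripper_width: -0.3
grasp_force: 0.0
```

>>> play_rows --pt "0 0 -0.004 0 -1" --pt "0 0 -0.008 0 -1" --pt "0 0 -0.012 0 -1" --pt "0 0 -0.016 0 -1" --pt "0 0 -0.016 0 -1"

```text
t: 4.2
position: [537.1, -209.3, 87.0]
ee_rot: [-0.536, -3.095, -0.0]
contact_force: [-0.1, 0.7, -0.2]
gripper_width: 0.0
grasp_force: 0.0
```

>>> play_rows --pt "0 0 -0.004 0 -1" --pt "0 0 -0.008 0 -1" --pt "0 0 -0.012 0 -1" --pt "0 0 -0.016 0 -1" --pt "0 0 -0.016 0 -1"

```text
t: 4.7
position: [537.1, -209.3, 83.0]
ee_rot: [-0.536, -3.095, -0.0]
contact_force: [-0.4, 0.4, 0.2]
gripper_width: 0.2
grasp_force: 0.0
```

>>> play_rows --pt "0 0 -0.002 0 -1" --pt "0 0 -0.004 0 -1" --pt "0 0 -0.006 0 -1" --pt "0 0 -0.008 0 -1" --pt "0 0 -0.008 0 -1"

```text
t: 5.2
position: [537.2, -209.3, 81.2]
ee_rot: [0.536, 3.095, -0.0]
contact_force: [-0.3, -0.4, 1.3]
gripper_width: 0.3
grasp_force: 0.9
```

```bash
cat > f.py <<'E'
from workcell import state,camera
import numpy as np
F=[];P=[]
for i in range(6): camera("top");s=state();F.append(s["contact_force"]);P.append(s["position"])
print(s["t"],np.mean(F,0).round(2),np.std(F,0).round(2),np.mean(P,0).round(2))
E
python3 f.py
```

```text
5.5 [-0.31 -0.24  1.87] [0.51 0.66 0.36] [ 537.24 -209.34   81.23]
```

>>> play_rows --pt "0 0 -0.002 0 -1" --pt "0 0 -0.004 0 -1" --pt "0 0 -0.006 0 -1" --pt "0 0 -0.008 0 -1" --pt "0 0 -0.01 0 -1"

```text
t: 6.0
position: [537.3, -209.4, 78.7]
ee_rot: [0.536, 3.095, -0.0]
contact_force: [-1.1, -0.3, 3.7]
gripper_width: -0.3
grasp_force: 2.0
```

```bash
python3 f.py; python3 - <<'E'
import numpy as np
C=np.array([619.7,-138.25]);x=np.array([.9938,-.1112]);y=np.array([.1112,.9938])
from workcell import state
p=state()["position"][:2];d=p-C;print("angle",np.degrees(np.arctan2(d@y,-d@x)),np.hypot(*d))
q0=p
for a in list(range(-44,46,5))+[48]:
    r=np.radians(a);q=C+110*(-np.cos(r)*x+np.sin(r)*y);print(a,q.round(1),((q-q0)/250).round(4));q0=q
E
```

```text
6.3 [-0.65 -0.59  3.92] [0.41 0.45 0.38] [ 537.24 -209.35   78.69]
angle -47.157804263613976 108.86256542838433
-44 [ 532.6 -205.4] [-0.0188  0.0158]
-39 [ 527.  -197.5] [-0.0221  0.0314]
-34 [ 522.2 -189.2] [-0.0193  0.0332]
-29 [ 518.2 -180.6] [-0.0163  0.0348]
-24 [ 514.9 -171.5] [-0.0132  0.036 ]
-19 [ 512.4 -162.3] [-0.01    0.0371]
-14 [ 510.7 -152.8] [-0.0067  0.0378]
-9 [ 509.8 -143.3] [-0.0034  0.0382]
-4 [ 509.8 -133.7] [-0.0001  0.0384]
1 [ 510.6 -124.1] [0.0033 0.0382]
6 [ 512.3 -114.7] [0.0066 0.0378]
11 [ 514.7 -105.4] [0.0099 0.0371]
16 [518.  -96.4] [0.0131 0.0361]
21 [522.  -87.7] [0.0162 0.0348]
26 [526.8 -79.3] [0.0191 0.0333]
31 [532.3 -71.5] [0.022  0.0315]
36 [538.4 -64.1] [0.0246 0.0295]
41 [545.2 -57.3] [0.0271 0.0272]
48 [555.6 -48.8] [0.0417 0.0339]
```

Pressed about 3.3 mm at 3.9 N, which matches the spring figures. Now the slide along the arc, about 5° per call.

>>> play_rows --pt "-0.0036 0.003 0 0 -1" --pt "-0.0072 0.006 0 0 -1" --pt "-0.011 0.0092 0 0 -1" --pt "-0.0148 0.0125 0 0 -1" --pt "-0.0188 0.0158 0 0 -1"

```text
t: 6.8
position: [532.6, -205.3, 78.7]
ee_rot: [0.536, 3.095, -0.0]
contact_force: [1.0, -1.8, 4.2]
gripper_width: -0.0
grasp_force: 2.0
```

>>> play_rows --pt "-0.0044 0.0063 0 0 -1" --pt "-0.0088 0.0126 0 0 -1" --pt "-0.0132 0.0188 0 0 -1" --pt "-0.0177 0.0251 0 0 -1" --pt "-0.0221 0.0314 0 0 -1"

```text
t: 7.3
position: [526.9, -197.4, 78.7]
ee_rot: [-0.536, -3.096, 0.0]
contact_force: [0.7, -1.6, 3.4]
gripper_width: -0.3
grasp_force: 2.0
```

>>> play_rows --pt "-0.0039 0.0066 0 0 -1" --pt "-0.0077 0.0133 0 0 -1" --pt "-0.0116 0.0199 0 0 -1" --pt "-0.0154 0.0266 0 0 -1" --pt "-0.0193 0.0332 0 0 -1"

```text
t: 7.8
position: [522.1, -189.1, 78.7]
ee_rot: [-0.536, -3.096, -0.0]
contact_force: [1.0, -2.6, 4.3]
gripper_width: 0.1
grasp_force: 2.0
```

```bash
python3 f.py
```

```text
8.1 [0.71 0.46 4.05] [0.6  1.19 0.39] [ 521.9  -188.89   78.6 ]
```

Tracking is accurate and the depth is steady, so I'll continue.

>>> play_rows --pt "-0.0033 0.007 0 0 -1" --pt "-0.0065 0.0139 0 0 -1" --pt "-0.0098 0.0209 0 0 -1" --pt "-0.013 0.0278 0 0 -1" --pt "-0.0163 0.0348 0 0 -1"

```text
t: 8.6
position: [518.0, -180.4, 78.7]
ee_rot: [0.536, 3.095, -0.0]
contact_force: [0.4, -2.3, 4.8]
gripper_width: 0.0
grasp_force: 2.0
```

>>> play_rows --pt "-0.0026 0.0072 0 0 -1" --pt "-0.0053 0.0144 0 0 -1" --pt "-0.0079 0.0216 0 0 -1" --pt "-0.0106 0.0288 0 0 -1" --pt "-0.0132 0.036 0 0 -1"

```text
t: 9.1
position: [514.8, -171.4, 78.7]
ee_rot: [0.536, 3.096, -0.0]
contact_force: [0.6, -2.8, 3.3]
gripper_width: -0.2
grasp_force: 2.0
```

>>> play_rows --pt "-0.002 0.0074 0 0 -1" --pt "-0.004 0.0148 0 0 -1" --pt "-0.006 0.0223 0 0 -1" --pt "-0.008 0.0297 0 0 -1" --pt "-0.01 0.0371 0 0 -1"

```text
t: 9.6
position: [512.2, -162.1, 78.7]
ee_rot: [-0.536, -3.095, -0.0]
contact_force: [0.7, -2.8, 3.3]
gripper_width: -0.5
grasp_force: 2.0
```

>>> play_rows --pt "-0.0013 0.0076 0 0 -1" --pt "-0.0027 0.0151 0 0 -1" --pt "-0.004 0.0227 0 0 -1" --pt "-0.0054 0.0302 0 0 -1" --pt "-0.0067 0.0378 0 0 -1"

```text
t: 10.1
position: [510.6, -152.6, 78.6]
ee_rot: [-0.536, -3.095, -0.0]
contact_force: [0.8, -3.3, 4.2]
gripper_width: 0.1
grasp_force: 2.0
```

>>> play_rows --pt "-0.0007 0.0076 0 0 -1" --pt "-0.0014 0.0153 0 0 -1" --pt "-0.002 0.0229 0 0 -1" --pt "-0.0027 0.0306 0 0 -1" --pt "-0.0034 0.0382 0 0 -1"

```text
t: 10.6
position: [509.7, -143.1, 78.7]
ee_rot: [-0.536, -3.096, 0.0]
contact_force: [0.7, -3.7, 4.2]
gripper_width: 0.2
grasp_force: 2.0
```

```bash
python3 f.py
```

```text
10.9 [0.61 0.61 4.01] [0.29 1.49 0.65] [ 509.69 -142.95   78.64]
```

>>> play_rows --pt "0 0.0077 0 0 -1" --pt "0 0.0154 0 0 -1" --pt "0 0.023 0 0 -1" --pt "0 0.0307 0 0 -1" --pt "0 0.0384 0 0 -1"

```text
t: 11.4
position: [509.7, -133.5, 78.7]
ee_rot: [-0.536, -3.096, 0.0]
contact_force: [-0.2, -2.8, 3.5]
gripper_width: 0.2
grasp_force: 2.0
```

>>> play_rows --pt "0.0007 0.0076 0 0 -1" --pt "0.0013 0.0153 0 0 -1" --pt "0.002 0.0229 0 0 -1" --pt "0.0026 0.0306 0 0 -1" --pt "0.0033 0.0382 0 0 -1"

```text
t: 11.9
position: [510.6, -123.9, 78.7]
ee_rot: [-0.536, -3.095, 0.0]
contact_force: [-0.5, -2.8, 4.1]
gripper_width: -0.2
grasp_force: 2.0
```

>>> play_rows --pt "0.0013 0.0076 0 0 -1" --pt "0.0026 0.0151 0 0 -1" --pt "0.004 0.0227 0 0 -1" --pt "0.0053 0.0302 0 0 -1" --pt "0.0066 0.0378 0 0 -1"

```text
t: 12.4
position: [512.3, -114.5, 78.7]
ee_rot: [-0.536, -3.096, 0.0]
contact_force: [-1.0, -4.2, 3.1]
gripper_width: -0.0
grasp_force: 2.0
```

>>> play_rows --pt "0.002 0.0074 0 0 -1" --pt "0.004 0.0148 0 0 -1" --pt "0.0059 0.0223 0 0 -1" --pt "0.0079 0.0297 0 0 -1" --pt "0.0099 0.0371 0 0 -1"

```text
t: 12.9
position: [514.7, -105.2, 78.7]
ee_rot: [-0.536, -3.096, 0.0]
contact_force: [-1.2, -2.8, 3.3]
gripper_width: 0.1
grasp_force: 2.0
```

>>> play_rows --pt "0.0026 0.0072 0 0 -1" --pt "0.0052 0.0144 0 0 -1" --pt "0.0079 0.0217 0 0 -1" --pt "0.0105 0.0289 0 0 -1" --pt "0.0131 0.0361 0 0 -1"

```text
t: 13.4
position: [518.0, -96.2, 78.7]
ee_rot: [-0.536, -3.096, -0.0]
contact_force: [-1.0, -2.7, 4.3]
gripper_width: 0.1
grasp_force: 2.0
```

```bash
python3 f.py
```

```text
13.7 [0.04 1.13 4.  ] [0.52 1.52 0.47] [518.07 -96.08  78.67]
```

>>> play_rows --pt "0.0032 0.007 0 0 -1" --pt "0.0065 0.0139 0 0 -1" --pt "0.0097 0.0209 0 0 -1" --pt "0.013 0.0278 0 0 -1" --pt "0.0162 0.0348 0 0 -1"

```text
t: 14.2
position: [522.1, -87.5, 78.7]
ee_rot: [-0.536, -3.096, 0.0]
contact_force: [-1.6, -2.4, 4.2]
gripper_width: 0.0
grasp_force: 2.0
```

>>> play_rows --pt "0.0038 0.0067 0 0 -1" --pt "0.0076 0.0133 0 0 -1" --pt "0.0115 0.02 0 0 -1" --pt "0.0153 0.0266 0 0 -1" --pt "0.0191 0.0333 0 0 -1"

```text
t: 14.7
position: [526.9, -79.2, 78.7]
ee_rot: [-0.536, -3.095, 0.0]
contact_force: [-1.6, -2.0, 4.9]
gripper_width: 0.2
grasp_force: 2.0
```

>>> play_rows --pt "0.0044 0.0063 0 0 -1" --pt "0.0088 0.0126 0 0 -1" --pt "0.0132 0.0189 0 0 -1" --pt "0.0176 0.0252 0 0 -1" --pt "0.022 0.0315 0 0 -1"

```text
t: 15.2
position: [532.4, -71.3, 78.6]
ee_rot: [-0.536, -3.095, 0.0]
contact_force: [-2.1, -2.9, 3.9]
gripper_width: -0.1
grasp_force: 2.0
```

>>> play_rows --pt "0.0049 0.0059 0 0 -1" --pt "0.0098 0.0118 0 0 -1" --pt "0.0148 0.0177 0 0 -1" --pt "0.0197 0.0236 0 0 -1" --pt "0.0246 0.0295 0 0 -1"

```text
t: 15.7
position: [538.5, -64.0, 78.7]
ee_rot: [-0.536, -3.096, 0.0]
contact_force: [-2.5, -2.9, 4.3]
gripper_width: 0.1
grasp_force: 2.0
```

>>> play_rows --pt "0.0054 0.0054 0 0 -1" --pt "0.0108 0.0109 0 0 -1" --pt "0.0163 0.0163 0 0 -1" --pt "0.0217 0.0218 0 0 -1" --pt "0.0271 0.0272 0 0 -1"

```text
t: 16.2
position: [545.3, -57.2, 78.7]
ee_rot: [-0.536, -3.095, 0.0]
contact_force: [-2.2, -1.8, 3.8]
gripper_width: 0.1
grasp_force: 2.0
```

>>> play_rows --pt "0.007 0.0056 0 0 -1" --pt "0.014 0.0112 0 0 -1" --pt "0.021 0.017 0 0 -1" --pt "0.027 0.022 0 0 -1" --pt "0.032 0.026 0 0 -1"

```text
t: 16.7
position: [553.3, -50.6, 78.6]
ee_rot: [-0.536, -3.096, -0.0]
contact_force: [-2.4, -1.9, 3.0]
gripper_width: 0.3
grasp_force: 2.0
```

```bash
python3 f.py; python3 - <<'E'
from workcell import camera
from h import *
c=camera("scene");cv2.imwrite("pics/end.png",cv2.resize(c["color"][60:260,130:400,::-1],None,fx=2.5,fy=2.5))
E
```

```text
17.0 [-0.75  0.87  3.85] [0.77 1.28 0.2 ] [553.49 -50.61  78.71]
```

View pics/end.png

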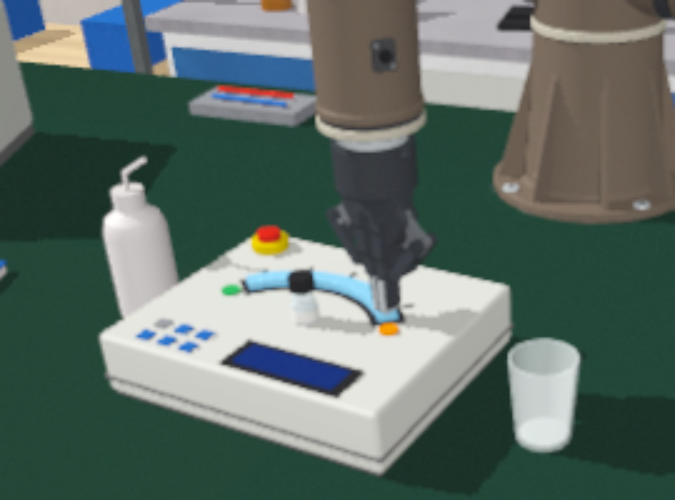

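The picture shows the fingertips on the orange end at (388,305), with the mark at (388,328). That is about 26 mm away, and the force is still about 3.9 N. The bottle, beaker, vial and stop button haven't been disturbed.

```bash
python3 -c "
from workcell import hand_in
print(hand_in())"
```

```text
the job is handed in; nothing more can be done
None
```

The job is handed in at about 17 s (no verdict was returned): I slid the fingertips from the green end to the orange end in one continuous press about 3.3 mm deep, and they rest about 26 mm from the orange mark at about 3.9 N.

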